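Secure a stained-glass panel on the assembly board

ROBOT

A 7-joint arm with a two-finger parallel gripper is mounted at the origin on the work surface. World frame = base frame: x ahead of the robot, y to its left, z up, the work surface at z = 0. Lengths are in m, angles in rad, forces in N, time in s.
With the tool pointing down it reaches from about 0.425 to 0.875 m from the base axis. Payload 8.4 kg.
Tool frame: the origin (TCP) lies midway between the tips of the shut fingers; the grasp point (between the pads) lies manip.tcp_to_grasp behind it (manip.tcp_to_grasp is the distance from the TCP to the grasp point, in m); z points along the fingers, y is the line along which they close (so a half turn about z gives the same grasp; the last joint's range is limited). The gripper opens to 87 mm and grips with 3 to 60 N. Pads are 19 mm wide; open, the fingers measure 117 mm over their backs; the gripper's body (75 mm by 190 mm) begins 51 mm behind the grasp point.
Start: joints at [1.127, 0.333, 0.04, 1.465, -0.013, 1.343, -0.059], TCP at [0.22, -0.612, 0.223] pointing down, gripper open.
Joint ranges: [-2.58, 2.58], [-0.38, 2.09], [-1.3, 1.39], [0.25, 2.4], [-1.5, 4.64], [0.08, 2.09], [-2.65, 2.65]. Speed limits (rad/s): [2.22, 2.22, 2.79, 2.79, 3.14, 3.14, 3.14].

INTERFACE

Orientations are given as a rotation vector (axis times angle).
In Python, from rig import readout, viewer, manip, spot_in, masks_of, place_of gives the robot as it stands.
- The arm moves only by the tool send_rows, never from a script. Its argument "commands" is a list that holds one entry, the list of rows, each a list of 7 numbers: the finger opening in cm, from 0 to 8.7, then the shift along the world's x, y, z in cm, then the turn, a rotation vector about the world's x, y, z in rad. A call has 1 to 20 rows; each row is the pose to reach, as a shift and turn from the pose commanded when the call began; what a row does not reach only later rows make up. A row lasts 1/8 s, in which the tool goes at most 62.5 mm and 10.7 degrees, less where a joint would pass 70% of its speed; a pose out of reach is approached as far as the arm can. A call with a gripper value outside its range is refused whole. The fingers move at their own pace and stop on an object; the grip force is fixed at half the most. Time passes only in rows, so rows that repeat a pose let the fingers close. It gives the time, the measured TCP pose, the force, the opening and the grip force at its end, in the units of the state.
- readout.state(): the state, without advancing time (a new reading comes with each control period).
- viewer.snapshot(name): name is "scene" or "top"; returns (picture, depth): 400x640x3 uint8, red, green, blue; 400x640 float32, m along the optical axis (not along the pixel's ray), 0 where there is no reading.
- viewer.get_calibration(name): a dict with "K" (3x3 intrinsics, pixels), "k1" (the pictures are not rectified: a ray, as slopes to the right and down, at radius r is drawn at 1 + k1 r^2 times it, then the intrinsics apply), "R" (3x3) and "t" (3): a world point X has camera coordinates R X + t. Camera axes: x right, y down, z forward; pixel columns grow to the right and rows downward; lengths in m; the calibration is good to about 2 mm. A picture is of the moment at which its call begins. get_calibration takes no time and is no camera call.
- manip.sign_off(): hands the job in; it is judged then, once.
Trained networks look in the newest picture that a camera, given by its name, has taken for a name from the list of things; names that differ only in an ending like _2 or _b are one class to them, and where a whole thing is asked for, a point or a joint stands for the part that bears it (a point fixed in the world has none). Each returns a list of dicts, best first, with "conf" (0 to 1); they miss things now and then, are a little off and sometimes report something else, mostly with a low value. They report only what shows in the picture. A call takes as long as a camera call. They do not tell look-alikes from the thing itself.
- spot_in(thing, camera): "at" ([column, row] in pixels, amid what is visible of it).
- masks_of(thing, camera): "region" (400x640 bool, what is visible of it) and "at" ([column, row] in pixels, amid what is visible of it).
- place_of(thing, camera): "at" ([column, row] in pixels: a listed point, or the origin of a listed thing).
The state is a dict: "clock": time; "qpos": joint angles; "joint_velocities": joint speeds; "joint_efforts": joint torques, N m; "tcp_pos": TCP position; "eef_rot": TCP orientation; "force": force on the tool from outside, world axes, zero at the start; "ft_torque": the same for the moment, N m; "opening": opening from 0.0 (shut) to 1.0 (fully open); "finger_force": force on a finger pad.
Only numpy, scipy, OpenCV 4.12 (cv2) and the standard library are available. Lean on these libraries where they do the work, as an engineer would, in place of code of your own. Each camera call takes 0.05 s, during which the arm holds its last target. There are 200 camera calls.

TASK

With a fingertip, gently push the framed stained-glass panel along its bay, away from the robot, until it is fully home against the far batten. Then push the two wooden turn-catches round with a fingertip until each points squarely across the panel from its side batten. Pick nothing up, and leave the tools and other things lying around where they are.

Things in the scene. Friction and masses are not known exactly. Their poses are not given: they have to be found in the camera images.
- board: fixed plywood board 325 x 270 mm, 12 thick, flat on the table, turned up to 0.3 rad. Origin on the table surface; x points away from the robot along the bay to the far batten, y left, z up; it spans x -135 to 190, y -135 to 135. Wooden battens on it, tops 31 mm above the table: two at the sides, 40 wide, at y = +-113, and a far one. The bay between is 186 wide, open to the robot
- panel: loose stained-glass panel (red flower) in a dark wooden frame, 130 mm along its x, 170 along y, 16 thick, 0.25 to 0.46 kg; origin at the centre of its underside; lies flat in the bay (underside 12, top 28 mm above the table) with 8 mm play each side, at first 30 to 60 mm short of the far batten; its x points to the far batten. Slides with 2 to 6 N
- panel_near (a point): middle of the panel's near edge (the one facing the robot), half-way up the 16 mm edge: where to push
- panel_far (a point): middle of the panel's far edge, half-way up
- stop (a point): middle of the near face of the far batten, 20 mm above the table, at board x = +100 mm, axes as the board; the panel's far edge belongs here
- left_catch (a joint): left-hand wooden turn-catch: flat bar 90 mm long, 18 wide, from 32 to 48 mm above the table (4 clear over the panel), turning level on a screw 20 mm from its tail end. Rad: 0 = nose square across the panel (nose towards the board's -y); grows as it opens, clockwise from above (nose first towards the robot, then outwards). No stop near 0 (travel -0.7 to 2.5); slight friction (1.5 N at 50 mm), stays where left
- left_pivot (a point): point on the screw axis of the left-hand catch at mid-height of its bar, 40 mm above the table; fixed to the board, at board x = +20 mm, y = +113 mm
- left_nose (a point): end of the long nose of the left-hand catch, 70 mm from its screw, on the bar's centre line at mid-height
- right_catch (a joint): right-hand wooden turn-catch: flat bar 90 mm long, 18 wide, from 32 to 48 mm above the table (4 clear over the panel), turning level on a screw 20 mm from its tail end. Rad: 0 = nose square across the panel (nose towards the board's +y); grows as it opens, clockwise from above (nose first away from the robot, then outwards). No stop near 0 (travel -0.7 to 2.5); slight friction (1.5 N at 50 mm), stays where left
- right_pivot (a point): point on the screw axis of the right-hand catch at mid-height of its bar, 40 mm above the table; fixed to the board, at board x = +20 mm, y = -113 mm
- right_nose (a point): end of the long nose of the right-hand catch, 70 mm from its screw, on the bar's centre line at mid-height
- foil_roll: bystander: flat copper foil roll, 44 mm across, 12 tall; on the ledge beyond the far batten; origin under its centre
- weight: bystander: dark steel weight with a knob, 40 mm across, 42 tall; on the ledge beyond the far batten; origin under its centre
- fid: bystander: dark wooden fid 44 x 20 x 12 mm lying on the near end of the left batten; origin under its centre
- lead_knife: bystander: knife with wooden handle, 180 mm long along its x, 20 tall, on the table right of the board; origin near its ferrule
- marker: bystander: marker pen 135 mm long along its x, 13 thick, on the table left of the board; origin under its centre
- pliers: bystander: pliers 150 mm long along its x, 18 tall, on the table left of the marker; origin under the joint
- nail_jar: bystander: lidded glass jar 60 mm across, 70 tall, on the table right of the board; origin under its centre
Things that resemble listed ones, but are neither listed nor needed, are in the scene too. Of the things that look like the panel, the middle-sized one is meant.

How it is judged:
On the way, in this order (a step that is already met when the one before it is completed fails the run):
1. the panel is fully home against the far batten (x of panel_far in the frame of stop above -0.004 m and z of panel in the frame of board between 0.009 and 0.015 m and angle between panel's own z axis and vertical below 0.05 rad), for 0.2 s.
2. both turn-catches point squarely across the panel, which is still home (all of step 1 and value of joint left_catch between -0.25 and 0.25 rad and value of joint right_catch between -0.25 and 0.25 rad), for 0.2 s.
At the end, for the whole second after the job is handed in: The middle of the panel's far edge is within 4 mm of the far batten, the panel lies flat in the bay, both catches are within 0.25 rad (14 degrees) of square across the panel, and all is at rest (all of step 2 and linear speed of panel below 0.01 m/s and velocity of joint left_catch between -0.05 and 0.05 rad/s and velocity of joint right_catch between -0.05 and 0.05 rad/s); the robot touches nothing.
It fails at once if the panel is lifted or tipped (z of panel in the frame of board above 0.022 m or angle between panel's own z axis and vertical above 0.15 rad).
It fails at once if the panel is rammed or pressed hard (over 40 N) (contact force between the fingers and panel above 40 N).
It fails at once if a tool or other bystander is moved more than 25 mm (distance of any of foil_roll, weight, fid, lead_knife, marker, pliers, nail_jar from where it was at the start of the episode above 0.025 m).
It also fails if it takes over 64 s, if anything falls off the work surface, if the arm or the gripper's body presses on something with over 40 N, if the wrist force passes 120 N, or if a joint passes its speed limit or range.

## Working session

There is one attempt and no reset: what is moved stays moved. The work goes in short steps, Python scripts to look and compute and a tool call to move; the robot and the scene stay as the last step left them, time stands still between calls to the robot, and variables do not carry over. Pictures are saved under pics/ and viewed, at most 10 in all, crops included, and the job is handed in when it is done.

Besides the shell and the picture viewer there is one more tool, called by a JSON object that holds its "op" and its "data", one argument or row to a line. send_rows: Moves the arm, as the interface text tells. Its arguments: {"type":"object","properties":{"commands":{"type":"array"}},"required":["commands"]}

```bash
mkdir -p pics; cat > h.py <<'E'
import numpy as np, cv2
from rig import readout, viewer, manip, spot_in, masks_of, place_of
def ray(cam,uv):
    c=viewer.get_calibration(cam);K=np.array(c["K"]);k=c["k1"]
    d=np.array([[(uv[0]-K[0,2])/K[0,0],(uv[1]-K[1,2])/K[1,1]]])
    s=d[0].copy()
    for _ in range(20): s=d[0]/(1+k*(s@s))
    R=np.array(c["R"]);t=np.array(c["t"])
    return -R.T@t, R.T@np.array([s[0],s[1],1.])
def at_z(cam,uv,z):
    o,d=ray(cam,uv); return o+d*(z-o[2])/d[2]
def pix(cam,X):
    c=viewer.get_calibration(cam);K=np.array(c["K"]);p=np.array(c["R"])@X+np.array(c["t"])
    s=p[:2]/p[2];s=s*(1+c["k1"]*(s@s));return K[:2,:2]@s+K[:2,2]
E
python3 - <<'E'
from h import *
for c in("top","scene"):
    im,d=viewer.snapshot(c); cv2.imwrite(f"pics/{c}0.png",im[:,:,::-1])
    for n,z in dict(panel=.012,panel_near=.02,panel_far=.02,stop=.02,left_pivot=.04,left_nose=.04,right_pivot=.04,right_nose=.04,board=0,fid=.031,weight=.012,foil_roll=.012,nail_jar=0).items():
        for r in place_of(n,c)[:3]: print(c,n,round(r["conf"],2),np.round(r["at"]),np.round(at_z(c,r["at"],z),3))
s=readout.state();print(s["tcp_pos"],s["eef_rot"],s["clock"],s["force"],manip.tcp_to_grasp)
E
```

```text
top panel 0.94 [192. 263.] [0.41  0.379 0.012]
top panel 0.9 [433. 298.] [ 0.314 -0.209  0.012]
top panel 0.62 [352. 191.] [ 0.58  -0.017  0.012]
top panel_near 0.89 [161. 237.] [0.477 0.453 0.02 ]
top panel_near 0.87 [344. 214.] [0.523 0.003 0.02 ]
top panel_near 0.35 [232. 136.] [0.722 0.278 0.02 ]
top panel_far 0.91 [215. 291.] [0.343 0.322 0.02 ]
top panel_far 0.8 [448. 305.] [ 0.297 -0.243  0.02 ]
top panel_far 0.73 [356. 166.] [ 0.642 -0.03   0.02 ]
top stop 0.63 [361. 144.] [ 0.697 -0.042  0.02 ]
top left_pivot 0.65 [303. 166.] [0.642 0.101 0.04 ]
top left_pivot 0.23 [439. 197.] [ 0.56  -0.226  0.04 ]
top left_nose 0.53 [299. 194.] [0.574 0.112 0.04 ]
top right_pivot 0.57 [397. 182.] [ 0.597 -0.125  0.04 ]
top right_nose 0.56 [394. 156.] [ 0.662 -0.12   0.04 ]
top board 0.41 [400. 182.] [ 0.601 -0.139  0.   ]
top fid 0.62 [299. 214.] [0.526 0.114 0.031]
top weight 0.6 [333. 112.] [0.78  0.025 0.012]
top foil_roll 0.58 [391. 124.] [ 0.749 -0.12   0.012]
top nail_jar 0.75 [449. 145.] [ 0.694 -0.265  0.   ]
top nail_jar 0.34 [304. 165.] [0.649 0.1   0.   ]
scene panel 0.8 [479. 2
[... 750 characters left out ...]
248. 186.] [ 0.597 -0.118  0.04 ]
scene right_pivot 0.44 [334. 216.] [0.584 0.109 0.04 ]
scene right_nose 0.84 [230. 203.] [ 0.665 -0.119  0.04 ]
scene right_nose 0.44 [248. 231.] [ 0.712 -0.029  0.04 ]
scene fid 0.73 [349. 204.] [0.526 0.117 0.031]
scene fid 0.33 [376. 314.] [0.749 0.288 0.031]
scene weight 0.92 [252. 273.] [0.779 0.029 0.012]
scene foil_roll 0.59 [207. 235.] [ 0.748 -0.12   0.012]
scene nail_jar 0.83 [177. 204.] [ 0.702 -0.262  0.   ]
scene nail_jar 0.29 [375. 314.] [0.734 0.281 0.   ]
scene nail_jar 0.2 [206. 234.] [ 0.74  -0.136 -0.   ]
[ 0.21971127 -0.61171916  0.22255818] [-3.09498729e+00 -5.38894861e-01 -4.74446517e-05] 1.4 [-0.18601047  0.3303555  -0.2831618 ] 0.0187
```

View pics/top0.png

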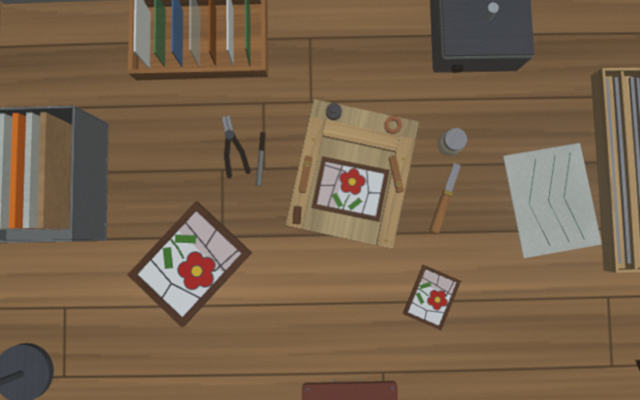

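View pics/scene0.png

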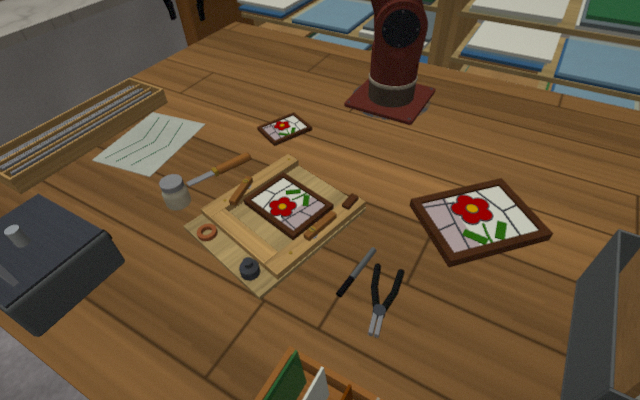

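Look-alikes of the panel in the top view: a large one at (192,263), a small one at (433,298), and the middle-sized one in the bay at (352,188). I'm choosing the one in the bay. The left catch's nose points to the robot (302,192) and the right catch's points away (393,157), so both are open by about 90°. Next I'll check this in one close crop with the fitted model drawn on it.

```bash
cat >> h.py <<'E'
def frame(th,o): 
    x=np.array([np.cos(th),np.sin(th),0]);y=np.array([-x[1],x[0],0])
    return lambda p: np.array([*o,0])+x*p[0]+y*p[1]+np.array([0,0,p[2]])
def crop(fn,F,rects,cam="top",x0=270,y0=85,w=170,h=180,s=3.3,im=None):
    if im is None: im,_=viewer.snapshot(cam)
    c=cv2.resize(im[y0:y0+h,x0:x0+w,::-1],None,fx=s,fy=s,interpolation=cv2.INTER_CUBIC)
    for r in rects:
        q=np.array([(pix(cam,F(p))-[x0,y0]+.5)*s for p in r]).round().astype(np.int32)
        cv2.polylines(c,[q],True,(255,255,0),1)
    cv2.imwrite(fn,c)
def rect(a,b,c,d,z): return [(a,c,z),(b,c,z),(b,d,z),(a,d,z)]
E
python3 - <<'E'
from h import *
im,_=viewer.snapshot("top")
# board fit: mean of both cameras' pivots, stop
P=np.array([[.6405,.091],[.597,-.1215],[.6925,-.044]]);B=np.array([[.02,.113],[.02,-.113],[.1,0]])
A=P-P.mean(0);C=B-B.mean(0);th=np.arctan2((C[:,0]*A[:,1]-C[:,1]*A[:,0]).sum(),(A*C).sum())
print(th)
m=masks_of("board","top")
for r in m[:2]:
    print(r["conf"],r["region"].sum())
m=masks_of("panel","top")
for r in m[:4]:
    q=[at_z("top",p,.028)[:2] for p in np.argwhere(r["region"])[:,::-1]]
    b=cv2.minAreaRect(np.array(q,np.float32)*1000);print(r["conf"],r["at"],b)
o=P.mean(0)-np.array([[np.cos(th),-np.sin(th)],[np.sin(th),np.cos(th)]])@B.mean(0);print(o)
F=frame(th,o)
crop("pics/c1.png",F,[rect(-.135,.19,-.135,.135,.012),rect(-.08,.1,-.093,.093,.031),rect(.01,.03,.103,.123,.048),rect(.01,.03,-.123,-.103,.048)],im=im)
E
```

```text
-0.22679187896961486
0.84 [434.6, 298.8] ((317.94525146484375, -202.25558471679688), (100.68138885498047, 129.5419921875), 66.283935546875)Traceback (most recent call last):
  File "<stdin>", line 12, in <module>
  File "h.py", line 11, in at_z
    o,d=ray(cam,uv); return o+d*(z-o[2])/d[2]
        ~~~^^^^^^^^
  File "h.py", line 4, in ray
    c=viewer.get_calibration(cam);K=np.array(c["K"]);k=c["k1"]
ValueError: time passes only in moves, steps and waits
```

```bash
sed -i 's/viewer.get_calibration(cam)/CAL[cam]/; 2a CAL={c:viewer.get_calibration(c) for c in("top","scene")}' h.py
cat > a.py <<'E'
from h import *
import sys
th=-.2268 if len(sys.argv)<2 else float(sys.argv[1])
im,_=viewer.snapshot("top")
P=np.array([[.6405,.091],[.597,-.1215],[.6925,-.044]]);B=np.array([[.02,.113],[.02,-.113],[.1,0]])
for r in masks_of("panel","top")[:4]:
    q=[at_z("top",p,.028)[:2] for p in np.argwhere(r["region"])[:,::-1]]
    b=cv2.minAreaRect(np.array(q,np.float32)*1000);print(r["conf"],r["at"],b)
o=P.mean(0)-np.array([[np.cos(th),-np.sin(th)],[np.sin(th),np.cos(th)]])@B.mean(0);print(o)
F=frame(th,o)
crop("pics/c1.png",F,[rect(-.135,.19,-.135,.135,.012),rect(-.08,.1,-.093,.093,.031),rect(.01,.03,.103,.123,.048),rect(.01,.03,-.123,-.103,.048)],im=im)
E
python3 a.py
```

```text
0.96 [351.9, 188.7] ((585.9517822265625, -10.842567443847656), (169.81610107421875, 132.2533416748047), 76.96900939941406)
0.93 [432.5, 296.7] ((319.55975341796875, -200.6067657470703), (102.03239440917969, 127.44115447998047), 65.9536361694336)
0.89 [188.4, 265.4] ((410.5847473144531, 382.51275634765625), (188.90834045410156, 250.28172302246094), 46.14080810546875)
0.37 [396.2, 119.0] ((742.0484008789062, -120.96865844726562), (47.12354278564453, 42.71223831176758), 88.88341522216797)
[ 0.59786176 -0.01433984]
```

View pics/c1.png

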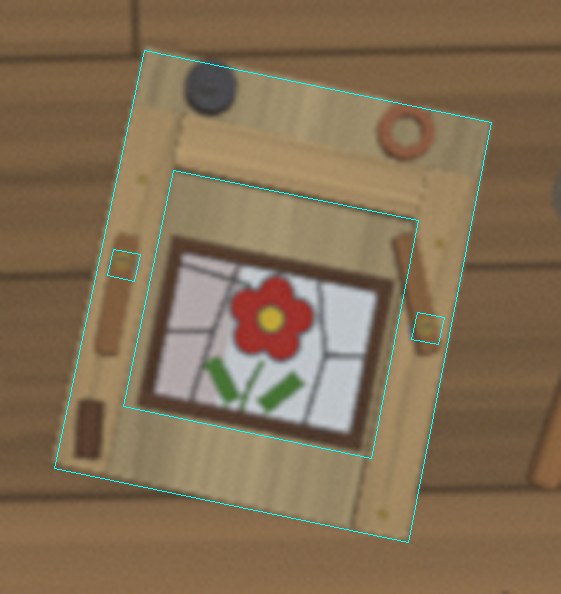

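The crop confirms the fit: the outlines lie on the board edges, the far batten and both screws (123,265) and (427,328). The middle-sized panel is in the bay about 47 mm short. The left catch is at about 1.57 rad and the right at about 1.15. I'm moving to behind the panel's near edge with the fingers shut.

{"op": "send_rows", "data": {
  "commands": [
    [[0, 5, 5, 0, 0, 0, -0.05], [0, 10, 10, 0, 0, 0, -0.1], [0, 16, 15, 0, 0, 0, -0.2], [0, 21, 20, 0, 0, 0, -0.3], [0, 23, 25, -2, 0, 0, -0.4], [0, 24, 31, -4, 0, 0, -0.5], [0, 25, 37, -6, 0, 0, -0.571], [0, 26, 43, -8, 0, 0, -0.571], [0, 26.5, 49, -10, 0, 0, -0.571], [0, 26.9, 55, -11, 0, 0, -0.571], [0, 26.9, 60, -12, 0, 0, -0.571], [0, 26.9, 62.3, -14, 0, 0, -0.571], [0, 26.9, 62.3, -14, 0, 0, -0.571], [0, 26.9, 62.3, -14, 0, 0, -0.571]]
  ]
}}

```text
clock: 3.4
tcp_pos: [0.4888, 0.0107, 0.0827]
eef_rot: [3.121, -0.355, 0.0]
force: [0.4, -0.5, 0.8]
opening: 0.007
finger_force: 0.0
```

{"op": "send_rows", "data": {
  "commands": [
    [[0, 0, 0, -3, 0, 0, 0], [0, 0, 0, -5, 0, 0, 0], [0, 0, 0, -6.4, 0, 0, 0], [0, 0, 0, -6.4, 0, 0, 0], [0, 0.97, -0.22, -6.4, 0, 0, 0], [0, 1.95, -0.45, -6.4, 0, 0, 0], [0, 2.44, -0.56, -6.4, 0, 0, 0], [0, 2.92, -0.68, -6.4, 0, 0, 0], [0, 3.41, -0.79, -6.4, 0, 0, 0], [0, 3.9, -0.9, -6.4, 0, 0, 0], [0, 4.38, -1.01, -6.4, 0, 0, 0], [0, 4.87, -1.13, -6.4, 0, 0, 0], [0, 5.36, -1.24, -6.4, 0, 0, 0], [0, 5.84, -1.35, -6.4, 0, 0, 0], [0, 5.84, -1.35, -6.4, 0, 0, 0]]
  ]
}}

```text
clock: 5.28
tcp_pos: [0.5471, -0.0021, 0.0185]
eef_rot: [-3.121, 0.354, 0.001]
force: [-1.9, 1.3, 1.6]
opening: 0.007
finger_force: 1.4
```

```bash
sed -i 's/c1.png/c2.png/' a.py; python3 a.py
```

```text
0.84 [344.3, 156.6] ((662.1683349609375, -20.286895751953125), (85.49827575683594, 176.09886169433594), 3.087985038757324)
0.57 [440.1, 288.5] ((322.80609130859375, -203.67105102539062), (102.61373901367188, 124.0344009399414), 65.94615936279297)
[ 0.59786176 -0.01433984]
```

View pics/c2.png

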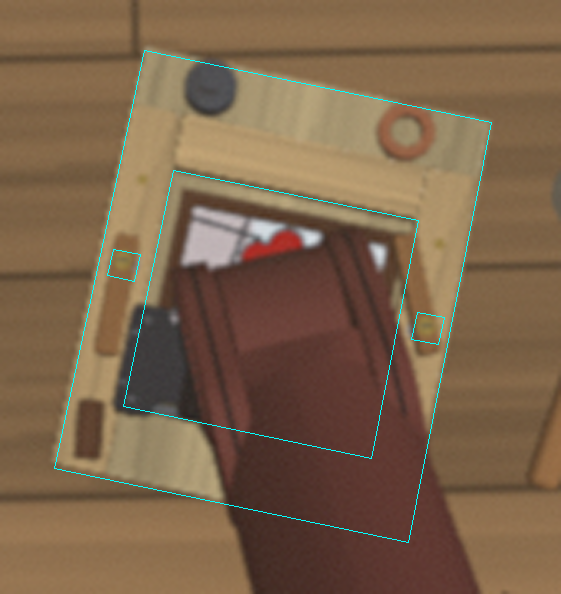

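The panel is sliding straight. Its far edge, (183,193) to (395,237), is about 14 mm short of the batten. I'll continue in small steps and watch the force.

{"op": "send_rows", "data": {
  "commands": [
    [[0, 0.49, -0.11, 0, 0, 0, 0], [0, 0.97, -0.22, 0, 0, 0, 0], [0, 1.17, -0.27, 0, 0, 0, 0], [0, 1.27, -0.29, 0, 0, 0, 0], [0, 1.27, -0.29, 0, 0, 0, 0]]
  ]
}}

```text
clock: 6.0
tcp_pos: [0.5591, -0.005, 0.0185]
eef_rot: [3.121, -0.354, -0.002]
force: [-5.9, 1.6, 5.0]
opening: 0.006
finger_force: 3.3
```

{"op": "send_rows", "data": {
  "commands": [
    [[0, 0.1, -0.02, 0, 0, 0, 0], [0, 0.15, -0.03, 0, 0, 0, 0], [0, 0.15, -0.03, 0, 0, 0, 0]]
  ]
}}

```text
clock: 6.38
tcp_pos: [0.5592, -0.005, 0.0184]
eef_rot: [3.121, -0.354, -0.006]
force: [-13.0, 2.0, 9.8]
opening: 0.006
finger_force: 6.4
```

The panel is home: the force rises with no further motion, at the predicted place. Now I'll back off, rise, and go to the outer side of the left catch.

{"op": "send_rows", "data": {
  "commands": [
    [[0, -0.5, 0.1, 0, 0, 0, 0], [0, -2, 0.5, 0, 0, 0, 0], [0, -2.9, 0.7, 1, 0, 0, 0], [0, -2.9, 0.7, 5, 0, 0, 0], [0, -1, 3.5, 8, 0, 0, 0], [0, 1, 8, 8, 0, 0, 0], [0, 4.1, 12.5, 8, 0, 0, 0], [0, 4.1, 14.2, 8, 0, 0, 0], [0, 4.1, 14.2, 6, 0, 0, 0], [0, 4.1, 14.2, 6, 0, 0, 0]]
  ]
}}

```text
clock: 7.62
tcp_pos: [0.6004, 0.1341, 0.0761]
eef_rot: [3.119, -0.357, -0.006]
force: [0.2, -0.1, -0.2]
opening: 0.004
finger_force: 0.0
```

```bash
cat > b.py <<'E'
from h import *
import sys
F=frame(-.2268,(.598,-.0143)); im,_=viewer.snapshot("top")
s=readout.state();t=s["tcp_pos"];th=-.2268
d=np.array(t[:2])-[.598,-.0143];x,y=d@[np.cos(th),np.sin(th)],d@[-np.sin(th),np.cos(th)];print("tcp board",x,y,t[2])
crop(sys.argv[1],F,[rect(-.03,.1,-.085,.085,.028),rect(.011,.029,.043,.133,.048),rect(.011,.029,-.133,-.043,.048),rect(x-.0095,x+.0095,y-.015,y+.015,t[2])],im=im)
B=lambda X:(np.array(X[:2])-[.598,-.0143])@np.array([[np.cos(th),-np.sin(th)],[np.sin(th),np.cos(th)]])
for c in("top","scene"):
    if c=="scene": viewer.snapshot(c)
    for n,z in dict(left_nose=.04,right_nose=.04,panel_far=.02).items():
        for r in place_of(n,c)[:3]:
            if r["conf"]>.3: print(c,n,round(r["conf"],2),np.round(B(at_z(c,r["at"],z)),3))
E
python3 b.py pics/c3.png
```

```text
tcp board -0.030373759275839657 0.14529347324592146 0.07717185582627459
top right_nose 0.71 [ 0.087 -0.083]
top panel_far 0.87 [-0.328  0.268]
top panel_far 0.76 [-0.252 -0.299]
top panel_far 0.57 [ 0.097 -0.006]
scene left_nose 0.83 [-0.044  0.113]
scene left_nose 0.58 [ 0.177 -0.055]
scene right_nose 0.79 [ 0.086 -0.085]
scene panel_far 0.84 [-0.321  0.273]
scene panel_far 0.72 [-0.219 -0.274]
scene panel_far 0.65 [0.103 0.   ]
```

View pics/c3.png

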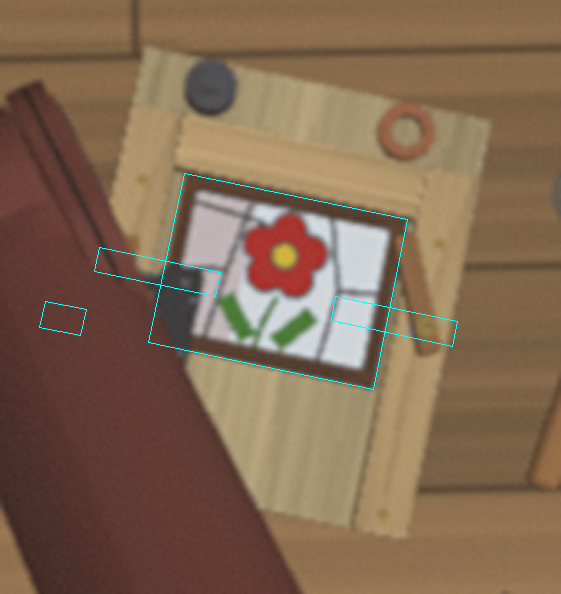

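The panel is home against the far batten: its edge, (185,175) to (407,219), matches the model. Next I'll descend and sweep the left catch round.

{"op": "send_rows", "data": {
  "commands": [
    [[0, 0, 0, -3, 0, 0, 0], [0, 0, 0, -4.2, 0, 0, 0], [0, 0, 0, -4.2, 0, 0, 0], [0, -0.22, -0.97, -4.2, 0, 0, 0], [0, -0.6, -1.5, -4.2, 0, 0, 0], [0, -0.98, -2.03, -4.2, 0, 0, 0], [0, -1.25, -2.7, -4.2, 0, 0, 0], [0, -1.46, -3.36, -4.2, 0, 0, 0], [0, -1.53, -4.1, -4.2, 0, 0, 0], [0, -1.54, -4.88, -4.2, 0, 0, 0], [0, -1.37, -5.65, -4.2, 0, 0, 0], [0, -1.11, -6.41, -4.2, 0, 0, 0], [0, -0.7, -7.15, -4.2, 0, 0, 0], [0, -0.19, -7.81, -4.2, 0, 0, 0], [0, 0.3, -8.2, -4.2, 0, 0, 0], [0, 0.8, -8.6, -4.2, 0, 0, 0], [0, 1.18, -8.89, -4.2, 0, 0, 0], [0, 1.18, -8.89, -4.2, 0, 0, 0]]
  ]
}}

```text
clock: 10.28
tcp_pos: [0.6145, 0.0472, 0.0365]
eef_rot: [3.121, -0.355, 0.0]
force: [0.0, -0.7, 0.1]
opening: 0.006
finger_force: 0.0
```

{"op": "send_rows", "data": {
  "commands": [
    [[0, -1, 0.2, 0, 0, 0, 0], [0, -2, 0.5, 0, 0, 0, 0], [0, -2, 0.5, 4, 0, 0, 0], [0, -1.5, -2, 6, 0, 0, 0], [0, 0, -7, 6, 0, 0, 0], [0, 2, -13, 6, 0, 0, 0], [0, 3.4, -18, 6, 0, 0, 0], [0, 3.4, -20.5, 5, 0, 0, 0], [0, 3.4, -20.5, 4, 0, 0, 0], [0, 3.4, -20.5, 4, 0, 0, 0]]
  ]
}}

```text
clock: 11.52
tcp_pos: [0.647, -0.1547, 0.0753]
eef_rot: [-3.12, 0.351, 0.004]
force: [1.0, 0.5, 0.6]
opening: 0.001
finger_force: 0.0
```

```bash
python3 b.py pics/c4.png
```

```text
tcp board 0.07988998405104783 -0.12538878283726165 0.07611967146079436
top left_nose 0.56 [0.019 0.035]
top right_nose 0.71 [ 0.078 -0.079]
top panel_far 0.96 [-0.245 -0.289]
top panel_far 0.93 [-0.318  0.262]
top panel_far 0.71 [ 0.162 -0.075]
scene left_nose 0.59 [0.027 0.033]
scene right_nose 0.66 [ 0.083 -0.094]
scene panel_far 0.84 [ 0.102 -0.007]
scene panel_far 0.76 [-0.223 -0.281]
scene panel_far 0.64 [-0.121  0.107]
```

View pics/c4.png

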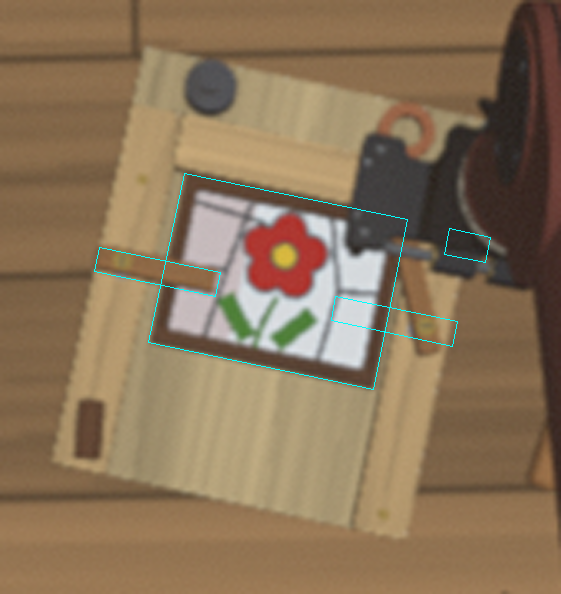

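The left catch is square: its bar, (100,260) to (218,285), matches the model. Now the right catch, from its outer side.

{"op": "send_rows", "data": {
  "commands": [
    [[0, 0, 0, -2.5, 0, 0, 0], [0, 0, 0, -4, 0, 0, 0], [0, 0, 0, -4, 0, 0, 0], [0, -0.21, 1.07, -4, 0, 0, 0], [0, -0.06, 1.64, -4, 0, 0, 0], [0, -0.02, 2.4, -4, 0, 0, 0], [0, 0.01, 3.16, -4, 0, 0, 0], [0, -0.15, 3.95, -4, 0, 0, 0], [0, -0.41, 4.7, -4, 0, 0, 0], [0, -0.8, 5.4, -4, 0, 0, 0], [0, -1.33, 6.11, -4, 0, 0, 0], [0, -1.8, 6.5, -4, 0, 0, 0], [0, -2.3, 6.9, -4, 0, 0, 0], [0, -2.7, 7.19, -4, 0, 0, 0], [0, -2.7, 7.19, -4, 0, 0, 0], [0, -1.7, 7.0, -4, 0, 0, 0], [0, -0.7, 6.7, -4, 0, 0, 0], [0, -0.7, 6.7, 1, 0, 0, 0], [0, -0.7, 6.7, 6, 0, 0, 0], [0, -0.7, 6.7, 11, 0, 0, 0]]
  ]
}}

```text
clock: 14.42
tcp_pos: [0.6416, -0.0905, 0.188]
eef_rot: [-3.121, 0.355, 0.0]
force: [1.4, 0.5, 0.1]
opening: 0.004
finger_force: 0.0
```

{"op": "send_rows", "data": {
  "commands": [
    [[0, 0, -5, 1, 0, 0, 0], [0, -2, -11, 1, 0, 0, 0], [0, -5, -17, 1, 0, 0, 0], [0, -8, -23, 1, 0, 0, 0], [0, -10, -28, 1, 0, 0, 0], [0, -10, -28, 1, 0, 0, 0], [0, -10, -28, 1, 0, 0, 0]]
  ]
}}

```text
clock: 15.3
tcp_pos: [0.5415, -0.3705, 0.1963]
eef_rot: [-3.121, 0.356, -0.0]
force: [0.7, 0.1, 0.5]
opening: 0.007
finger_force: 0.0
```

```bash
python3 b.py pics/c5.png
```

```text
tcp board 0.025346312438153735 -0.35848555116308506 0.1964026283648645
top left_nose 0.74 [0.024 0.039]
top right_nose 0.5 [ 0.014 -0.046]
top panel_far 0.79 [-0.325  0.261]
top panel_far 0.58 [ 0.096 -0.005]
top panel_far 0.55 [-0.239 -0.294]
scene left_nose 0.65 [0.028 0.045]
scene right_nose 0.67 [ 0.017 -0.046]
scene panel_far 0.82 [-0.323  0.265]
scene panel_far 0.77 [-0.221 -0.28 ]
scene panel_far 0.61 [ 0.101 -0.003]
```

View pics/c5.png

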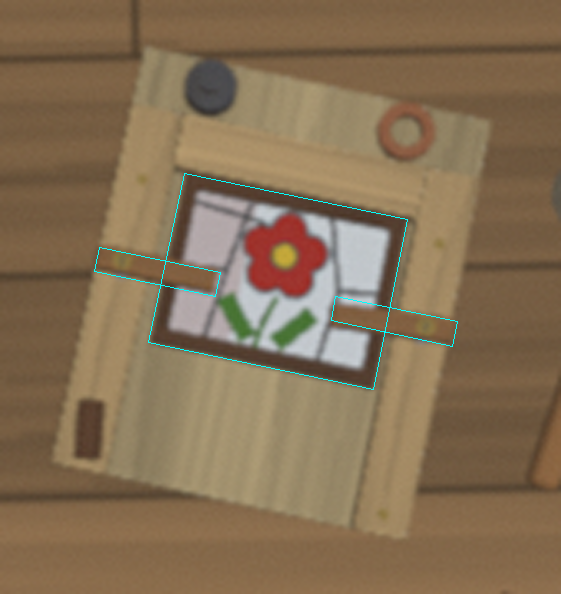

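Both catches, at (160,272) and (395,320), lie on the square model, the panel is home, and the arm is clear. Handing in.

```bash
python3 -c "
from rig import manip
print(manip.sign_off())"
```

```text
the job is handed in; nothing more can be done
None
```

I pushed the panel home against the far batten and turned both catches square across it. The final camera check confirmed this with the arm clear, and I handed the job in; no verdict came back.

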